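# Balance a sealed ballast tube on a knife ridge

### The arm

A 7-joint arm with a two-finger parallel gripper is mounted at the origin on a cart in front of the work surface, level with it; the furniture and walls round the work are solid. World frame = base frame: x ahead of the robot, y to its left, z up, the work surface at z = 0. Lengths are in m, angles in rad, forces in N, time in s.
With the tool pointing down it reaches from about 0.4 to 0.85 m from the base axis. Payload 4.4 kg.
Tool frame: the origin (TCP) lies midway between the tips of the shut fingers; the grasp point (between the pads) lies 19 mm behind it; z points along the fingers, y is the line along which they close (so a half turn about z gives the same grasp; the last joint's range is limited). The gripper opens to 94 mm and grips with 3 to 60 N. Pads are 16 mm wide; open, the fingers measure 119 mm over their backs; the gripper's body (75 mm by 177 mm) begins 78 mm behind the grasp point.
Start: joints at [-1.173, 0.628, 0.038, 1.517, -0.027, 0.996, -0.02], TCP at [0.291, 0.581, 0.205] pointing down, gripper open.
Joint ranges: [-3.06, 3.06], [-0.37, 2.12], [-1.25, 1.32], [0.18, 2.47], [-1.1, 4.24], [0.23, 1.98], [-2.94, 2.94]. Speed limits (rad/s): [2.57, 2.57, 3.14, 3.14, 3.14, 3.14, 3.14].

### API

Orientations are given as a 3x3 rotation matrix whose columns are the frame's x, y, z axes.
In Python, from bench import get_obs, snapshot, finish_job gives the robot as it stands.
- The arm moves only by the tool servo_tool, never from a script. Its argument "targets" is a list of rows, each a list of 7 numbers: the finger opening in m, from 0 to 0.094, then the shift along the tool's x, y, z in m, then the turn, a rotation vector about the tool's x, y, z in degrees. A call has 1 to 20 rows; each row is the pose to reach, as a shift and turn from the pose commanded when the call began, along the tool's axes at that moment; what a row does not reach only later rows make up. A row lasts 1/12 s, in which the tool goes at most 41.7 mm and 7.16 degrees, less where a joint would pass 70% of its speed; a pose out of reach is approached as far as the arm can. A call with a gripper value outside its range is refused whole. The fingers move at their own pace and stop on an object; the grip force is fixed at half the most. Time passes only in rows, so rows that repeat a pose let the fingers close. It gives the time, the measured TCP pose, the force, the opening and the grip force at its end, in the units of the state.
- get_obs(): the state, without advancing time (a new reading comes with each control period).
- snapshot(name): name is "side" or "top"; returns a dict with "img" (480x640x3 uint8, blue, green, red), "fx", "fy", "cx", "cy" (pixels), "cam_to_world" (4x4, takes a point from camera to world coordinates). Camera axes: x right, y down, z forward; pixel columns grow to the right and rows downward; lengths in m; the calibration is good to about 2 mm. A picture is of the moment at which its call begins. There is no depth.
- finish_job(): hands the job in; it is judged then, once.
The state is a dict: "time": time; "joint_pos": joint angles; "joint_vel": joint speeds; "effort": joint torques, N m; "tcp_pos": TCP position; "orientation": TCP orientation; "ft_force": force on the tool from outside, world axes, zero at the start; "moment": the same for the moment, N m; "width": finger opening in m; "grasp_force": force on a finger pad.
Only numpy, scipy, OpenCV 4.12 (cv2) and the standard library are available. Lean on these libraries where they do the work, as an engineer would, in place of code of your own. Each camera call takes 0.05 s, during which the arm holds its last target. There are 200 camera calls.

### The job

Find the balance point of the sealed ballast tube: leave it lying across the narrow steel ridge of the balancing stand, lengthwise over the two rubber rests and square to the ridge, so that it stays level on the ridge alone without tipping onto either rest. The heavy slug inside may sit anywhere towards either end and cannot be seen, so you must feel for it. Leave the two weights, the screwdriver and the small box where they are.

Things in the scene. Friction and masses are not known exactly. Their poses are not given: they have to be found in the camera images.
- bar: ballast tube: square aluminium tube, blue end caps, black scale lines every 10 mm on top (longest = middle), 200 (its x) x 25 (y) x 30 mm (z), 0.44 to 0.58 kg. Origin: middle of its underside; starts flat on the bench, z up. A 0.3 kg weight is held fast inside, hidden: the centre of mass lies on the long axis within about 41 mm of the middle, towards either end
- stand: balancing stand, fixed to the bench: grey base plate 170 (x) x 90 (y) x 12 mm, carrying the ridge in the middle and a rest on either side. Origin: centre of its underside, z up. The tube has to lie along the stand's x, either way round
- ridge: steel ridge of the stand, flat top 10 mm wide (x) and 60 mm long (y), 50 mm above the bench; its origin is the stand's origin, on the bench below it
- ridge_top (a point): centre of the ridge's flat top, 50 mm above the bench; axes as the stand's
- rest_a (a point): centre of the black rubber top, 12 (x) x 20 mm (y), of one rest: 45 mm from the ridge along -x of the stand, top 44 mm above the bench, 6 mm lower than the ridge, so a tube out of balance tips about 7 degrees and lies on a rest
- rest_b (a point): the same for the other rest, 45 mm from the ridge along +x of the stand
- weight_200: bystander: brass-coloured knob weight, 33 mm across, 42 mm high; origin at the centre of its underside
- weight_100: bystander: pale steel knob weight, 27 mm across, 35 mm high; origin at the centre of its underside
- screwdriver: bystander: screwdriver with yellow handle, 158 mm long along its y, lying near the robot; origin under its middle
- sample_box: bystander: small white carton 60 x 90 x 45 mm; origin at the centre of its underside

How it is judged:
At the end, for the whole second after the job is handed in: the tube rests with its weight on the ridge (more than 2.5 N) and is level within 2 degrees, so that it lies on neither rest; its long axis is within 0.2 rad of the stand's x (either way round); its centre line crosses the ridge within 25 mm of the ridge's middle; it is released and at rest (angle between bar's own x axis and vertical between 1.5358 and 1.6058 rad and contact force between bar and ridge above 2.5 N and angle between the x axis of bar and the x axis of stand, either way round below 0.2 rad and y of bar in the frame of ridge_top between -0.025 and 0.025 m and x of bar in the frame of ridge_top between -0.07 and 0.07 m and height (world z) of bar below 0.085 m and linear speed of bar below 0.01 m/s and angular speed of bar below 0.05 rad/s); the robot touches nothing.
It fails at once if a bystander (either weight, the screwdriver or the small carton) is moved by more than 20 mm (distance of any of weight_200, weight_100, screwdriver, sample_box from where it was at the start of the episode above 0.02 m).
It also fails if it takes over 54 s, if anything falls off the work surface, if the arm or the gripper's body presses on something with over 40 N, if the wrist force passes 120 N, or if a joint passes its speed limit or range.

## Working session

There is one attempt and no reset: what is moved stays moved. The work goes in short steps, Python scripts to look and compute and a tool call to move; the robot and the scene stay as the last step left them, time stands still between calls to the robot, and variables do not carry over. Pictures are saved under pics/ and viewed, at most 10 in all, crops included, and the job is handed in when it is done.

Besides the shell and the picture viewer there is one more tool, called as name([rows], argument=value, ...), one row to a line, values as JSON. servo_tool: Moves the arm, as the interface text tells. Its arguments: {"type":"object","properties":{"targets":{"type":"array"}},"required":["targets"]}

```bash
mkdir -p pics; ls; python3 - <<'E'
from bench import *
import cv2,numpy as np
for n in("top","side"):
    s=snapshot(n);cv2.imwrite(f"pics/{n}0.png",s["img"]);print(n,s["fx"],s["fy"],s["cx"],s["cy"]);print(np.round(s["cam_to_world"],3))
o=get_obs()
for k in o:print(k,np.round(o[k],3))
E
```

```text
pics
top 517.2683507241326 517.2683507241326 327.0041576122917 238.71433624113462
[[ 0.011 -0.996  0.086  0.456]
 [-1.    -0.009  0.018  0.095]
 [-0.017 -0.086 -0.996  1.084]
 [ 0.     0.     0.     1.   ]]
side 544.0082893723632 544.0082893723632 319.641874948607 239.56985000196346
[[ 0.972 -0.08   0.221  0.365]
 [-0.235 -0.377  0.896 -0.664]
 [ 0.011 -0.923 -0.385  0.398]
 [ 0.     0.     0.     1.   ]]
time 0.1
joint_pos [-1.173  0.629  0.038  1.518 -0.027  0.996 -0.02 ]
joint_vel [-0.    -0.002 -0.    -0.002 -0.002 -0.     0.001]
effort [ 4.0000e-03 -5.5080e+01  1.1480e+00 -1.8712e+01 -5.2000e-02  1.9000e-02
  0.0000e+00]
tcp_pos [0.291 0.581 0.205]
orientation [[-0.894  0.447 -0.001]
 [ 0.447  0.894 -0.002]
 [-0.    -0.002 -1.   ]]
ft_force [-0.226 -1.134  0.078]
moment [-0.012  0.023 -0.026]
grasp_force 0.0
width 0.094
```

View pics/top0.png

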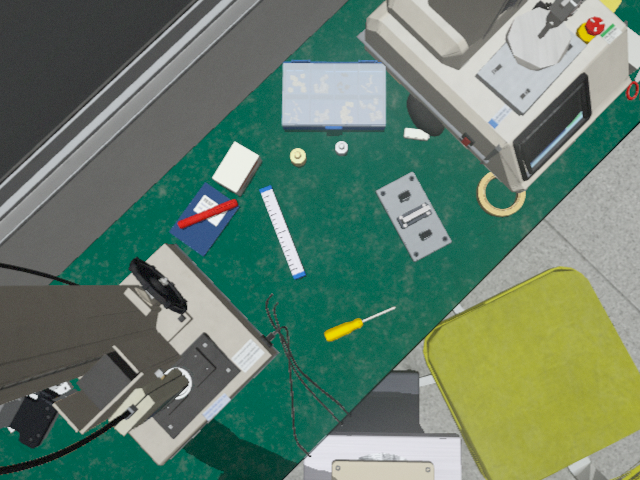

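View pics/side0.png

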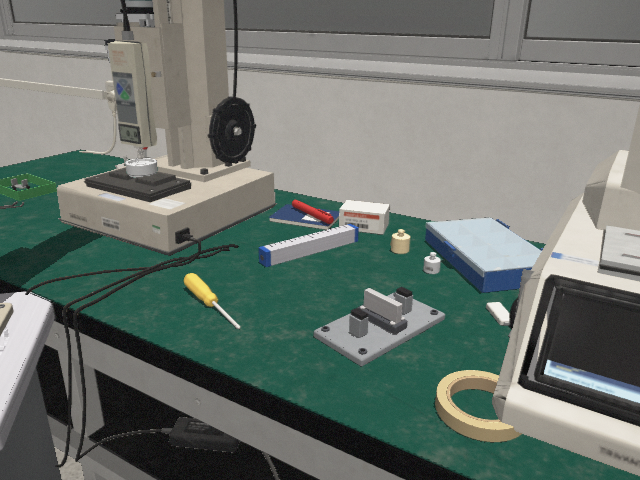

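The top view shows the tube from its cap at (266,188) to its cap at (299,277). The stand plate is centred near (414,216), with the ridge at (414,215) and rests at (404,196) and (425,236). The weights are at (298,156) and (341,147), the carton at (236,167) and the screwdriver at (355,325). The side view agrees: the tube runs (265,255)-(355,232) and the ridge is at (383,303).

```bash
cat >h.py <<'E'
import cv2,numpy as np
from bench import *
def ray(s,p,z):
    T=np.array(s["cam_to_world"]);d=T[:3,:3]@[(p[0]-s["cx"])/s["fx"],(p[1]-s["cy"])/s["fy"],1]
    return T[:3,3]+d*(z-T[2,3])/d[2]
def blob(img,box,f):
    x0,y0,x1,y1=box;h=cv2.cvtColor(img[y0:y1,x0:x1],cv2.COLOR_BGR2HSV).astype(int)
    m=f(h[...,0],h[...,1],h[...,2]).astype(np.uint8)
    c=max(cv2.findContours(m,cv2.RETR_EXTERNAL,cv2.CHAIN_APPROX_NONE)[0],key=cv2.contourArea)
    return c.reshape(-1,2)+[x0,y0]
def rect(s,c,z):
    w=np.array([ray(s,p,z)[:2] for p in c]);(cx,cy),(a,b),t=cv2.minAreaRect((w*1000).astype(np.float32))
    if a<b:a,b,t=b,a,t+90
    return np.round([cx,cy,a,b,(t+90)%180-90],1)
E
python3 - <<'E'
from h import *
s=snapshot("top");I=s["img"]
notgreen=lambda h,S,v:~((h>60)&(h<95)&(S>90))
print("bar",rect(s,blob(I,(252,180,312,285),notgreen),.03))
white=lambda h,S,v:(S<60)&(v>120)
print("stand",rect(s,blob(I,(370,165,458,265),notgreen),.012))
c=blob(I,(395,200,435,232),lambda h,S,v:(v>190)&(S<60));print("ridge",rect(s,c,.05))
for n,b in(("w200",(285,142,310,170)),("w100",(330,135,352,157)),("box",(205,135,265,197))):
    print(n,rect(s,blob(I,b,notgreen),.04))
print("sd",rect(s,blob(I,(315,300,402,346),notgreen),.01))
E
```

```text
bar [560.8 206.7 201.6  28.   22.1]
stand [597.7 -64.1 170.7  91.5  28.7]
ridge [600.3 -62.2  63.8  14.6 -61.8]
w200 [714.4 175.6  37.8  33.    0.8]
w100 [7.338e+02 8.740e+01 2.940e+01 2.470e+01 4.000e-01]
box [690.1 301.   94.   72.6 -30.1]
sd [378.8  45.5 158.3  26.4 -65.1]
```

The tube and stand sizes come out right: 201 mm for the tube and 171 x 92 mm for the plate. The instrument with the tall column on the left lies close to the straight path, so I'll look at it more closely before moving.

```bash
python3 - <<'E'
import cv2,numpy as np
a=cv2.imread("pics/top0.png")[230:480,0:300];b=cv2.imread("pics/side0.png")[0:250,0:300]
cv2.circle(a,(41,150),3,(0,0,255),1);cv2.circle(b,(150,108),3,(0,0,255),1)
cv2.imwrite("pics/c.png",cv2.resize(np.hstack([a,b]),(798,332)))
E
```

```text
(no output)
```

View pics/c.png

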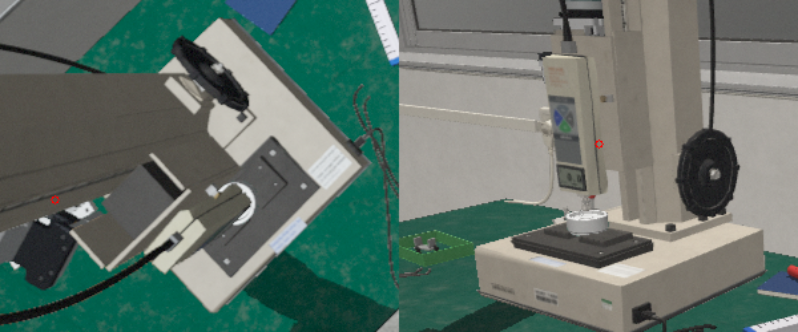

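```bash
python3 - <<'E'
from h import *
t=snapshot("top");s=snapshot("side")
def P(c):
    T=np.linalg.inv(c["cam_to_world"])[:3];return np.array([[c["fx"],0,c["cx"]],[0,c["fy"],c["cy"]],[0,0,1]])@T
for n,a,b in(("ring",(180,383),(141,164)),("wheel",(162,286),(240,129)),("plug",(267,335),(187,233)),("gaugetop",(131,410),(125,40)),("cornerA",(162,245),(275,172)),("cornerB",(277,352),(172,215)),("cornerC",(158,465),(60,187))):
    X=cv2.triangulatePoints(P(t),P(s),np.float32(a).reshape(2,1),np.float32(b).reshape(2,1)).ravel();X=X[:3]/X[3]
    r=P(t)@np.r_[X,1];print(n,np.round(X,3),np.round(r[:2]/r[2]-a,1))
E
```

```text
ring [0.275 0.376 0.134] [-0.  -0.9]
wheel [0.457 0.396 0.188] [ 0.6 -5. ]
plug [0.352 0.231 0.046] [-0.   0.4]
gaugetop [0.276 0.379 0.351] [0.1 1.3]
cornerA [0.532 0.433 0.089] [ 0.4 -2.8]
cornerB [0.328 0.206 0.09 ] [ 0.  -1.4]
cornerC [0.116 0.427 0.084] [-0.3 -2.1]
```

The body of the gripper is hidden behind the tall gauge and column (gauge at about (0.28,0.38), top at z≈0.36). I'll lift, pull in to r≈0.35, swing past inside it, then extend to the tube.

servo_tool([
  [0.094,0.005,0,-0.04,0,0,0],
  [0.094,0.01,0,-0.08,0,0,0],
  [0.094,0.015,0,-0.12,0,0,0],
  [0.094,0.02,0,-0.16,0,0,0],
  [0.094,0.02,-0.035,-0.175,0,0,0],
  [0.094,0.02,-0.07,-0.19,0,0,0],
  [0.094,0.02,-0.105,-0.205,0,0,0],
  [0.094,0.02,-0.14,-0.22,0,0,0],
  [0.094,0.02,-0.175,-0.23,0,0,0],
  [0.094,0.02,-0.21,-0.24,0,0,0],
  [0.094,0.02,-0.245,-0.25,0,0,0],
  [0.094,0.02,-0.28,-0.25,0,0,0],
  [0.094,0.02,-0.3,-0.25,0,0,0],
  [0.094,0.02,-0.3,-0.25,0,0,0],
])

```text
time: 1.42
tcp_pos: [0.1372, 0.3188, 0.4564]
orientation: [[-0.895, 0.447, 0.0], [0.447, 0.895, 0.001], [0.0, 0.001, -1.0]]
ft_force: [0.3, -0.3, -0.7]
width: 0.0941
grasp_force: 0.0
```

servo_tool([
  [0.094,-0.03,-0.01,0,0,0,-6],
  [0.094,-0.06,-0.021,0,0,0,-12],
  [0.094,-0.09,-0.032,0,0,0,-18],
  [0.094,-0.12,-0.042,0,0,0,-24],
  [0.094,-0.15,-0.053,0,0,0,-30],
  [0.094,-0.18,-0.064,0,0,0,-36],
  [0.094,-0.21,-0.074,0,0,0,-42],
  [0.094,-0.24,-0.085,0,0,0,-46],
  [0.094,-0.261,-0.092,0,0,0,-48.7],
  [0.094,-0.261,-0.092,0,0,0,-48.7],
  [0.094,-0.261,-0.092,0,0,0,-48.7],
])

```text
time: 2.33
tcp_pos: [0.3318, 0.1225, 0.4554]
orientation: [[-0.928, -0.373, 0.0], [-0.373, 0.928, -0.0], [-0.0, -0.0, -1.0]]
ft_force: [-0.1, 0.5, 0.5]
width: 0.094
grasp_force: 0.0
```

servo_tool([
  [0.094,-0.03,-0.001,0.02,0,0,0],
  [0.094,-0.06,-0.002,0.04,0,0,0],
  [0.094,-0.09,-0.003,0.065,0,0,0],
  [0.094,-0.12,-0.004,0.095,0,0,0],
  [0.094,-0.15,-0.005,0.125,0,0,0],
  [0.094,-0.18,-0.006,0.155,0,0,0],
  [0.094,-0.21,-0.0065,0.185,0,0,0],
  [0.094,-0.23,-0.0065,0.22,0,0,0],
  [0.094,-0.244,-0.0065,0.255,0,0,0],
  [0.094,-0.244,-0.0065,0.295,0,0,0],
  [0.094,-0.244,-0.0065,0.335,0,0,0],
  [0.094,-0.244,-0.0065,0.365,0,0,0],
  [0.094,-0.244,-0.0065,0.365,0,0,0],
])

```text
time: 3.42
tcp_pos: [0.5537, 0.2098, 0.0837]
orientation: [[-0.926, -0.378, -0.012], [-0.378, 0.926, -0.003], [0.013, 0.002, -1.0]]
ft_force: [-0.6, 0.5, -0.0]
width: 0.0944
grasp_force: 0.0
```

```bash
python3 - <<'E'
from h import *
s=snapshot("side");cv2.imwrite("pics/s1.png",s["img"]);o=get_obs();print(o["tcp_pos"],o["ft_force"],o["moment"])
E
```

```text
[0.55622309 0.20984789 0.08715785] [ 0.82196849 -0.51128898  0.18520301] [ 0.04164688 -0.06520143  0.06947791]
```

View pics/s1.png

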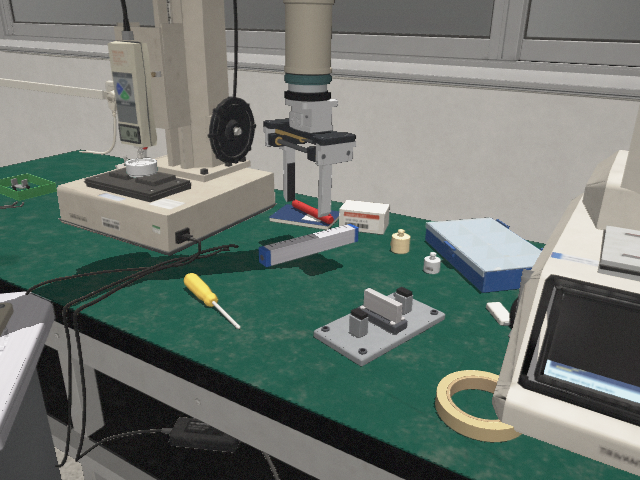

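The side view shows the open fingers (tips at (292,200) and (325,215)) straddling the tube (265,255)-(355,232), clear of the gauge stand. Next I descend and grip lightly.

servo_tool([
  [0.094,0,0,0.03,0,0,0],
  [0.094,0,0,0.06,0,0,0],
  [0.094,0,0,0.08,0,0,0],
  [0.094,0,0,0.085,0,0,0],
  [0.094,0,0,0.085,0,0,0],
  [0.094,0,0,0.085,0,0,0],
])

```text
time: 3.97
tcp_pos: [0.5609, 0.2097, 0.0075]
orientation: [[-0.926, -0.377, 0.003], [-0.377, 0.926, 0.001], [-0.003, 0.0, -1.0]]
ft_force: [0.4, -0.4, 0.3]
width: 0.0941
grasp_force: 0.0
```

```bash
python3 - <<'E'
from h import *
o=get_obs();print(o["tcp_pos"],o["ft_force"],o["moment"])
E
```

```text
[0.56094528 0.20969701 0.00746308] [ 0.36736449 -0.4035264   0.27589822] [ 0.03022379  0.00316474 -0.04839554]
```

servo_tool([
  [0.02,0,0,0,0,0,0],
  [0.02,0,0,0,0,0,0],
  [0.02,0,0,0,0,0,0],
  [0.02,0,0,0,0,0,0],
  [0.02,0,0,0,0,0,0],
  [0.02,0,0,0,0,0,0],
  [0.02,0,0,0,0,0,0],
  [0.02,0,0,0,0,0,0],
  [0.02,0,0,0,0,0,0],
  [0.02,0,0,0,0,0,0],
])

```text
time: 4.8
tcp_pos: [0.5593, 0.2088, 0.0054]
orientation: [[-0.926, -0.377, -0.0], [-0.377, 0.926, -0.0], [0.0, -0.0, -1.0]]
ft_force: [0.2, 0.3, -0.1]
width: 0.0308
grasp_force: 0.0
```

```bash
python3 - <<'E'
from h import *
o=get_obs();print(o["tcp_pos"],o["ft_force"],o["moment"])
E
```

```text
[0.55933806 0.20878635 0.00537347] [ 0.15359664  0.26595814 -0.13302519] [ 0.12708118  0.00223389 -0.05206854]
```

servo_tool([
  [0.015,0,0,0,0,0,0],
  [0.015,0,0,0,0,0,0],
  [0.015,0,0,0,0,0,0],
  [0.015,0,0,0,0,0,0],
])

```text
time: 5.13
tcp_pos: [0.5596, 0.2083, 0.0054]
orientation: [[-0.926, -0.376, 0.0], [-0.376, 0.926, -0.001], [-0.0, -0.001, -1.0]]
ft_force: [1.1, -1.6, -0.5]
width: 0.0248
grasp_force: 30.0
```

```bash
cat >>h.py <<'E'
def ft(n=12):
    F=[]
    for _ in range(n):
        s=snapshot("side");o=get_obs();F.append(np.r_[o["ft_force"],o["moment"]])
    R=np.array(o["orientation"]);F=np.array(F);m=F.mean(0)
    print("t",round(o["time"],2),"tcp",np.round(o["tcp_pos"],4),"w",round(o["width"],4),o["grasp_force"])
    print("F world",np.round(m[:3],3),"M tool",np.round(R.T@m[3:],4),"sem",np.round(F.std(0)/n**.5,3))
    return s
E
python3 -c "from h import *;ft()"
```

```text
t 5.73 tcp [0.5593 0.2088 0.0054] w 0.0249 29.999373257160187
F world [ 1.011 -1.815 -1.353] M tool [ 0.4045 -0.0232  0.0334] sem [0.183 0.163 0.106 0.009 0.011 0.007]
```

servo_tool([
  [0.015,0,0,-0.005,0,0,0],
  [0.015,0,0,-0.01,0,0,0],
  [0.015,0,0,-0.015,0,0,0],
  [0.015,0,0,-0.02,0,0,0],
  [0.015,0,0,-0.02,0,0,0],
  [0.015,0,0,-0.02,0,0,0],
  [0.015,0,0,-0.02,0,0,0],
])

```text
time: 6.32
tcp_pos: [0.5592, 0.209, 0.0255]
orientation: [[-0.926, -0.377, -0.0], [-0.377, 0.926, 0.0], [0.0, 0.0, -1.0]]
ft_force: [0.3, 0.1, -6.2]
width: 0.0246
grasp_force: 30.0
```

```bash
python3 -c "
from h import *
s=ft(16);cv2.imwrite('pics/s2.png',s['img'][150:330,180:440])"
```

```text
t 7.12 tcp [0.5594 0.2088 0.0255] w 0.0249 29.9974063038826
F world [ 0.013  0.045 -4.749] M tool [-0.0723  0.1377  0.0098] sem [0.136 0.137 0.085 0.006 0.007 0.008]
```

View pics/s2.png

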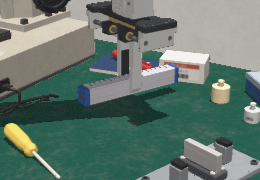

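The tube (crop (82,92)-(178,72)) hangs clear of the bench and looks level. The moment puts the centre of mass about 29 mm towards the far end, so I'll set it down, take a zero reading, and regrip there.

servo_tool([
  [0.015,0,0,0.008,0,0,0],
  [0.015,0,0,0.015,0,0,0],
  [0.015,0,0,0.02,0,0,0],
  [0.015,0,0,0.02,0,0,0],
  [0.04,0,0,0.02,0,0,0],
  [0.04,0,0,0.02,0,0,0],
  [0.04,0,0,0.02,0,0,0],
  [0.04,-0.01,0,0.02,0,0,0],
  [0.04,-0.02,0,0.02,0,0,0],
  [0.04,-0.029,0,0.02,0,0,0],
  [0.04,-0.029,0,0.02,0,0,0],
  [0.04,-0.029,0,0.02,0,0,0],
  [0.04,-0.029,0,0.02,0,0,0],
])

```text
time: 8.2
tcp_pos: [0.5857, 0.2195, 0.0054]
orientation: [[-0.926, -0.376, -0.001], [-0.376, 0.926, -0.0], [0.001, 0.0, -1.0]]
ft_force: [-0.7, 0.5, 0.1]
width: 0.0405
grasp_force: 0.0
```

```bash
python3 -c "from h import *;ft(16)"
```

```text
t 9.0 tcp [0.5862 0.2197 0.0054] w 0.0401 0.0
F world [-0.089 -0.06   0.121] M tool [-0.0468 -0.0038 -0.0091] sem [0.113 0.124 0.113 0.006 0.007 0.008]
```

servo_tool([
  [0.015,0,0,0,0,0,0],
  [0.015,0,0,0,0,0,0],
  [0.015,0,0,0,0,0,0],
  [0.015,0,0,0,0,0,0],
  [0.015,0,0,0,0,0,0],
  [0.015,0,0,-0.006,0,0,0],
  [0.015,0,0,-0.012,0,0,0],
  [0.015,0,0,-0.02,0,0,0],
  [0.015,0,0,-0.02,0,0,0],
  [0.015,0,0,-0.02,0,0,0],
  [0.015,0,0,-0.02,0,0,0],
  [0.015,0,0,-0.02,0,0,0],
])

```text
time: 10.0
tcp_pos: [0.5859, 0.2198, 0.0252]
orientation: [[-0.926, -0.377, -0.001], [-0.377, 0.926, -0.0], [0.001, 0.0, -1.0]]
ft_force: [0.7, 0.6, -6.0]
width: 0.025
grasp_force: 30.0
```

```bash
python3 -c "from h import *;ft(24)"
```

```text
t 11.2 tcp [0.5863 0.2198 0.0255] w 0.0249 29.998858273029327
F world [ 0.157  0.038 -4.987] M tool [-0.0549  0.0075  0.0094] sem [0.077 0.078 0.093 0.007 0.007 0.006]
```

```bash
python3 - <<'E'
from h import *
a=cv2.imread("pics/top0.png")[185:247,380:450];b=cv2.imread("pics/side0.png")[275:345,345:424]
cv2.imwrite("pics/c2.png",np.hstack([cv2.resize(a,(400,354),interpolation=2),cv2.resize(b,(400,354),interpolation=2)]))
for n in("top","side"):
    I=cv2.imread(f"pics/{n}0.png");g=cv2.cvtColor(I,6)
    print(g[205:228,395:435:1] if n=="top" else "")
E
```

```text
[[180 179 178 176 177 179 179 180 180 178 180 179 178 178 181 180 178 181
  176 178 180 179 177 178 167 135 111 182 211 210 179 141 180 189 176 176
  152 103  90  87]
 [181 178 179 179 178 178 176 178 178 178 178 181 179 177 178 179 178 178
  177 177 177 178 165 139 123 113 111 151 184 201 208 205 207 213 200 179
  167 134  89  92]
 [178 180 180 178 177 177 179 178 178 180 180 179 178 177 178 178 177 178
  177 177 163 141 126 112 109 113 113 147 198 214 213 212 211 212 205 185
  176 152 106  92]
 [179 178 178 179 178 178 181 180 178 178 178 179 178 180 178 179 177 178
  164 141 124 115 111 110 113 128 183 207 211 213 212 212 212 213 218 205
  178 169 133  82]
 [180 179 179 179 179 179 179 181 179 180 178 179 178 180 179 179 162 131
  127 115 111 113 112 126 181 205 209 213 212 212 212 212 213 197 164 165
  177 177 163 125]
 [179 178 180 180 178 177 178 179 180 178 180 178 177 180 161 132 119 111
  112 111 112 120 180 205 208 213 213 213 212 213 214 219 197 136 117 133
  162 177 174 142]
 [180 178 178 179 178 179 178 179 177 179 178 179 162 128 118 110 111 112
  116 117 174 204 208 21
[... 2041 characters left out ...]
 178 177 177
  175 173 173 173]
 [173 176 180 173 135  87 106  98 170 205 205 186 136 104  96  91  99 143
  167 173 176 177 179 176 177 176 175 174 175 176 178 178 179 179 179 175
  176 177 175 176]
 [169 178 178 177 154  96  93 107 185 216 213 196 152  86  96 143 167 172
  177 178 176 177 175 177 178 177 178 177 175 178 177 179 179 179 178 177
  175 177 176 177]
 [149 173 177 176 174 135  83 107 157 200 215 189 122 145 168 174 177 176
  175 177 175 176 174 176 177 176 178 176 177 176 178 178 179 178 176 177
  176 176 177 176]
 [123 165 177 176 178 146  73  96 116 131 146 137 147 173 177 177 178 177
  175 175 174 175 177 176 175 176 177 176 176 175 176 176 176 176 177 178
  174 177 177 177]]
```

View pics/c2.png

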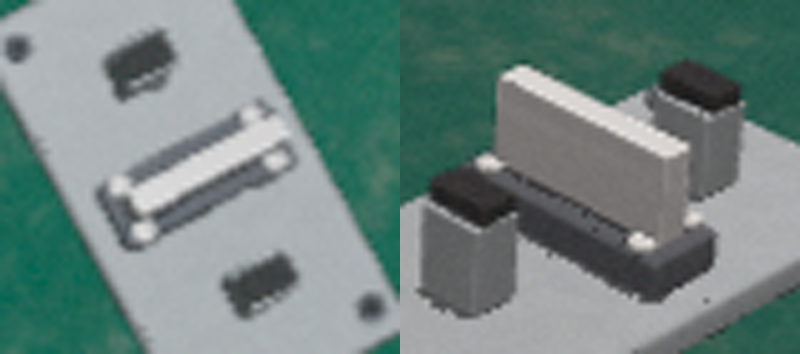

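The zoomed crop shows the bright ridge top running (138,200)-(285,128) in the top view. In the side view its top face is centred at about (594,111). The white screws beside it widened my first mask, so I'll fit the band away from them.

```bash
python3 - <<'E'
from h import *
I=cv2.imread("pics/top0.png");s=snapshot("top");t=snapshot("side")
g=cv2.cvtColor(I,6).astype(float)
P=[]
for u in range(407,423):
    c=g[203:226,u];e=np.clip((c-160)/52,0,1)
    v0=np.argmax(c); P.append((u,(np.arange(203,226)*e).sum()/e.sum(),e.sum()))
P=np.array(P);print(np.round(P[:,2],1))
l=np.polyfit(P[:,0],P[:,1],1);w=[ray(s,(u,np.polyval(l,u)),.05) for u in(405,425)]
d=w[1]-w[0];print("ridge dir",np.degrees(np.arctan2(d[1],d[0])),w)
n=np.array([np.cos(np.radians(28.5)),np.sin(np.radians(28.5))]);m=np.array([-n[1],n[0]])
for k,p in(("band",(w[0]+w[1])/2),("side",ray(t,(383.3,296.9),.05)),("plate",np.array([.5977,-.0641])),("ridge0",np.array([.6003,-.0622]))):
    print(k,np.round(p,4),"along",np.round(p[:2]@n,4),"across",np.round(p[:2]@m,4))
E
```

```text
[7.8 8.2 7.4 7.7 6.9 7.1 7.4 7.3 7.3 7.4 7.3 7.4 7.5 7.  7.1 8. ]
ridge dir -87.23931503177756 [array([ 0.59788654, -0.0423046 ,  0.05      ]), array([ 0.59981939, -0.08238829,  0.05      ])]
band [ 0.5989 -0.0623  0.05  ] along 0.4965 across -0.3405
side [ 0.6012 -0.0645  0.05  ] along 0.4975 across -0.3435
plate [ 0.5977 -0.0641] along 0.4947 across -0.3415
ridge0 [ 0.6003 -0.0622] along 0.4979 across -0.3411
```

```bash
python3 - <<'E'
from h import *
s=snapshot("top")
n=np.array([np.cos(np.radians(28.5)),np.sin(np.radians(28.5))]);m=np.array([-n[1],n[0]])
for p in((422.1,210),(418,212),(414.5,214),(410.7,216)):
    q=ray(s,p,.05);print(np.round(q,4),"along",np.round(q[:2]@n,4),"across",np.round(q[:2]@m,4))
E
```

```text
[ 0.6051 -0.0766  0.05  ] along 0.4952 across -0.3561
[ 0.601  -0.0684  0.05  ] along 0.4955 across -0.3469
[ 0.5969 -0.0613  0.05  ] along 0.4953 across -0.3387
[ 0.5928 -0.0537  0.05  ] along 0.4953 across -0.3301
```

```bash
python3 - <<'E'
from h import *
t=snapshot("top");s=snapshot("side")
cv2.imwrite("pics/dev.png",np.hstack([cv2.resize(cv2.imread("pics/top0.png")[0:210,350:640],(480,348)),cv2.resize(cv2.imread("pics/side0.png")[130:480,440:640],(200,348))]))
def P(c):
    T=np.linalg.inv(c["cam_to_world"])[:3];return np.array([[c["fx"],0,c["cx"]],[0,c["fy"],c["cy"]],[0,0,1]])@T
for n,a,b in(("bottom",(515,190),(497,405)),("scr",(525,165),(553,280))):
    X=cv2.triangulatePoints(P(t),P(s),np.float32(a).reshape(2,1),np.float32(b).reshape(2,1)).ravel();X=X[:3]/X[3]
    r=P(t)@np.r_[X,1];print(n,np.round(X,3),np.round(r[:2]/r[2]-a,1))
E
```

```text
bottom [ 0.652 -0.271  0.028] [ 0.1 -0.1]
scr [ 0.688 -0.253  0.156] [ 4.3 -7.9]
```

View pics/dev.png

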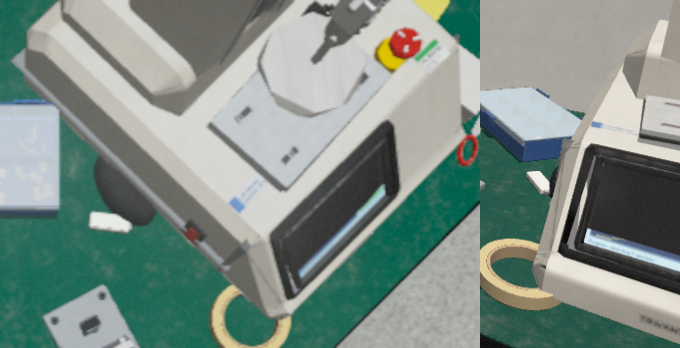

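The device on the right has its nearest corner at about (0.65,-0.27), well clear of the stand. Now I lift and carry the tube over the ridge.

servo_tool([
  [0.015,0,0,-0.025,0,0,0],
  [0.015,0,0,-0.05,0,0,0],
  [0.015,0.008,-0.02,-0.07,0,0,-0.5],
  [0.015,0.018,-0.05,-0.075,0,0,-1.2],
  [0.015,0.029,-0.08,-0.075,0,0,-2],
  [0.015,0.04,-0.11,-0.075,0,0,-2.7],
  [0.015,0.05,-0.14,-0.075,0,0,-3.5],
  [0.015,0.061,-0.17,-0.075,0,0,-4.2],
  [0.015,0.072,-0.2,-0.075,0,0,-5],
  [0.015,0.083,-0.23,-0.075,0,0,-5.7],
  [0.015,0.09,-0.25,-0.075,0,0,-6.4],
  [0.015,0.094,-0.262,-0.075,0,0,-6.4],
  [0.015,0.096,-0.2675,-0.075,0,0,-6.4],
  [0.015,0.096,-0.2675,-0.075,0,0,-6.4],
  [0.015,0.096,-0.2675,-0.075,0,0,-6.4],
])

```text
time: 12.7
tcp_pos: [0.5981, -0.0622, 0.1002]
orientation: [[-0.878, -0.479, -0.001], [-0.479, 0.878, 0.002], [-0.0, 0.002, -1.0]]
ft_force: [-0.6, 0.8, -4.4]
width: 0.0246
grasp_force: 30.0
```

```bash
python3 -c "
from h import *
s=ft(12)"
```

```text
t 13.3 tcp [ 0.5981 -0.0641  0.1004] w 0.0248 29.998977184295654
F world [-0.14   0.02  -5.009] M tool [-0.0735 -0.0163  0.0088] sem [0.188 0.147 0.105 0.008 0.011 0.007]
```

servo_tool([
  [0.015,-0.001,0,0.015,0,0,0],
  [0.015,-0.001,0,0.03,0,0,0],
  [0.015,-0.001,0,0.038,0,0,0],
  [0.015,-0.001,0,0.042,0,0,0],
  [0.015,-0.001,0,0.044,0,0,0],
  [0.015,-0.001,0,0.045,0,0,0],
  [0.015,-0.001,0,0.045,0,0,0],
  [0.015,-0.001,0,0.045,0,0,0],
])

```text
time: 13.97
tcp_pos: [0.5994, -0.0639, 0.056]
orientation: [[-0.879, -0.477, 0.001], [-0.477, 0.879, -0.0], [-0.001, -0.001, -1.0]]
ft_force: [-0.2, 0.5, -4.1]
width: 0.025
grasp_force: 30.0
```

```bash
python3 -c "
from h import *
s=ft(8);cv2.imwrite('pics/s3.png',cv2.resize(s['img'][200:380,280:500],None,fx=3,fy=3))"
```

```text
t 14.37 tcp [ 0.599  -0.0637  0.0556] w 0.0245 29.99885469675064
F world [-0.197  0.007 -5.093] M tool [-0.0643  0.0111  0.0096] sem [0.246 0.204 0.13  0.007 0.01  0.011]
```

View pics/s3.png

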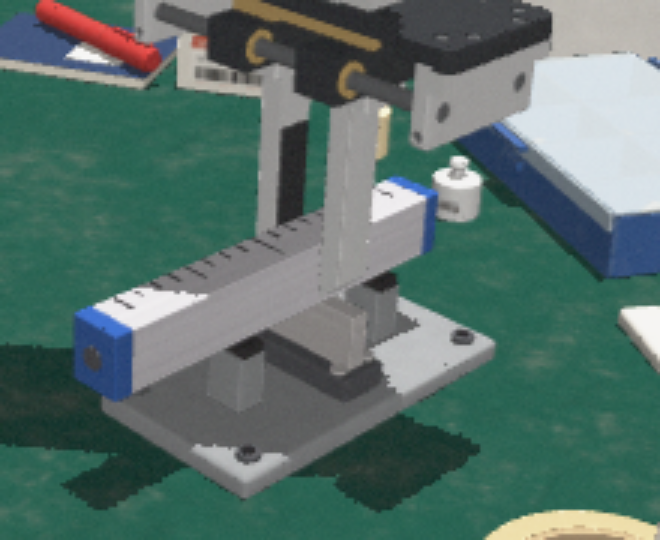

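The tube (crop (75,350)-(435,210)) sits square over the ridge at (335,310), above both rests. The fingers still carry the full weight, so I lower a little more.

servo_tool([
  [0.015,0,0,0.0005,0,0,0],
  [0.015,0,0,0.001,0,0,0],
  [0.015,0,0,0.001,0,0,0],
  [0.015,0,0,0.001,0,0,0],
])

```text
time: 14.7
tcp_pos: [0.5991, -0.0637, 0.0554]
orientation: [[-0.879, -0.477, 0.0], [-0.477, 0.879, 0.0], [-0.001, 0.0, -1.0]]
ft_force: [-2.0, 1.3, 5.9]
width: 0.0246
grasp_force: 30.0
```

```bash
python3 -c "
from h import *
s=ft(8)"
```

```text
t 15.1 tcp [ 0.599  -0.0637  0.0554] w 0.0249 30.00123381614685
F world [-2.239  0.715  5.935] M tool [-0.5614  0.4861  0.0054] sem [0.169 0.096 0.155 0.011 0.012 0.011]
```

servo_tool([
  [0.015,0,0,-0.0006,0,0,0],
  [0.015,0,0,-0.0006,0,0,0],
  [0.025,0,0,-0.0006,0,0,0],
  [0.026,0,0,-0.0006,0,0,0],
  [0.027,0,0,-0.0006,0,0,0],
  [0.029,0,0,-0.0006,0,0,0],
  [0.032,0,0,-0.0006,0,0,0],
  [0.035,0,0,-0.0006,0,0,0],
  [0.04,0,0,-0.0006,0,0,0],
  [0.04,0,0,-0.0006,0,0,0],
  [0.04,0,0,-0.0006,0,0,0],
  [0.04,0,0,-0.0006,0,0,0],
])

```text
time: 16.1
tcp_pos: [0.599, -0.0637, 0.055]
orientation: [[-0.879, -0.478, -0.0], [-0.478, 0.879, 0.0], [-0.0, 0.0, -1.0]]
ft_force: [-1.1, 0.3, 0.5]
width: 0.0404
grasp_force: 0.0
```

```bash
python3 -c "
from h import *
s=ft(4);cv2.imwrite('pics/s4.png',cv2.resize(s['img'][200:380,280:500],None,fx=3,fy=3))"
```

```text
t 16.3 tcp [ 0.599  -0.0637  0.0551] w 0.0401 0.0
F world [-0.083 -0.282  0.306] M tool [-0.0744 -0.0188  0.0075] sem [0.193 0.125 0.184 0.017 0.007 0.01 ]
```

View pics/s4.png

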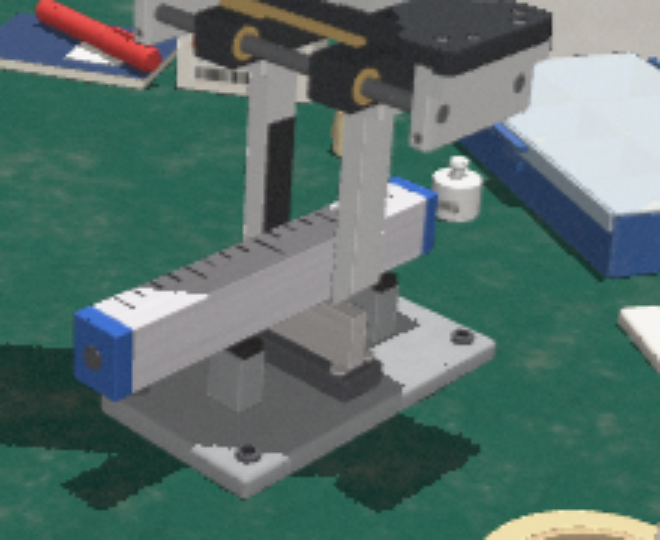

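The tube ends stay at the same pixels ((75,350) and (435,210)) after release, so it is level with the fingers off. I withdraw straight up and check once more.

servo_tool([
  [0.05,0,0,-0.005,0,0,0],
  [0.05,0,0,-0.02,0,0,0],
  [0.05,0,0,-0.04,0,0,0],
  [0.05,0,0,-0.07,0,0,0],
  [0.05,0,0,-0.1,0,0,0],
  [0.05,0,0,-0.12,0,0,0],
  [0.05,0,0,-0.12,0,0,0],
  [0.05,0,0,-0.12,0,0,0],
  [0.05,0,0,-0.12,0,0,0],
  [0.05,0,0,-0.12,0,0,0],
  [0.05,0,0,-0.12,0,0,0],
  [0.05,0,0,-0.12,0,0,0],
])

```text
time: 17.3
tcp_pos: [0.5983, -0.0637, 0.174]
orientation: [[-0.879, -0.477, -0.002], [-0.477, 0.879, 0.0], [0.002, 0.001, -1.0]]
ft_force: [-0.1, -0.2, 0.8]
width: 0.05
grasp_force: 0.0
```

```bash
python3 -c "
from h import *
a=cv2.imread('pics/s4.png')
s=snapshot('side');b=cv2.resize(s['img'][200:380,280:500],None,fx=3,fy=3)
f=lambda h,S,v:(h>105)&(h<125)&(S>150)&(v>80)
for i in(a,b):
    for box in((60,280,150,420),(370,160,450,270)):
        c=blob(i,box,f);print(np.round(c.mean(0),1),cv2.boundingRect(c))
print(get_obs()['time'],get_obs()['ft_force'])"
```

```text
[102.6 352.6] (74, 306, 57, 95)
[421.7 206.9] (391, 177, 46, 75)
[102.4 353.1] (75, 306, 56, 95)
[421.7 206.8] (390, 177, 47, 75)
17.35 [ 0.43027461 -0.28851447  0.08672262]
```

The end caps have not moved since release, so the tube is balanced and level.

```bash
python3 -c "
from bench import *
print(finish_job())"
```

```text
the job is handed in; nothing more can be done
None
```

The tube is balanced on the ridge alone, about 30 mm off its middle, level and square to the ridge. It did not move after I let go and withdrew, no bystander was touched, and the job was handed in at about 17 s; no verdict was shown.

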